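# Lock a tube carriage to its dock with the cam screw

### The arm

A 7-joint arm with a two-finger parallel gripper is mounted at the origin on the work surface. World frame = base frame: x ahead of the robot, y to its left, z up, the work surface at z = 0. Lengths are in m, angles in rad, forces in N, time in s.
With the tool pointing down it reaches from about 0.35 to 0.9 m from the base axis. Payload 19.9 kg.
Tool frame: the origin (TCP) lies midway between the tips of the shut fingers; the grasp point (between the pads) lies 19 mm behind it (ctrl.tcp_to_grasp is the distance from the TCP to the grasp point, in m); z points along the fingers, y is the line along which they close (so a half turn about z gives the same grasp; the last joint's range is limited). The gripper opens to 85 mm and grips with 20 to 120 N. Pads are 22 mm wide; open, the fingers measure 114 mm over their backs; the gripper's body (76 mm by 85 mm) begins 54 mm behind the grasp point. The pads swing forward as they close: fully open they stand 13 mm farther back than shut.
Start: joints at [-1.232, 0.417, -0.01, 1.614, 0.005, 1.111, -0.053], TCP at [0.232, 0.58, 0.231] pointing down, gripper open.
Joint ranges: [-2.81, 2.81], [-0.39, 2.02], [-1.27, 1.25], [0.06, 2.57], [-1.19, 4.33], [0.19, 2], [-2.82, 2.82]. Speed limits (rad/s): [1.89, 1.89, 2.39, 2.39, 3.01, 3.01, 3.01].

### API

Orientations are given as a rotation vector (axis times angle).
In Python, from rig import telemetry, optics, order, ctrl gives the robot as it stands.
- The arm moves only by the tool carry_out, never from a script. Its argument "rows" is a list of rows, each a list of 7 numbers: the turn, a rotation vector about the world's x, y, z in rad, then the shift along the world's x, y, z in mm, then the gripper command: -1 is fully open, 1 is shut, values between are in proportion. In form: [[rx, ry, rz, tx, ty, tz, jaw], ...]. A call has exactly 8 rows; each row shifts and turns the commanded pose from where the row before left it; what a row does not reach is not made up. A row lasts 1/12 s, in which the tool goes at most 41.7 mm and 7.16 degrees, less where a joint would pass 70% of its speed; a pose out of reach is approached as far as the arm can. A call is refused whole if a number of a shift passes 41.7 or a number of a turn 0.125, either way. A call with a gripper value outside its range is refused whole. The fingers move at their own pace and stop on an object; "squeeze" is the grip in N (left out, the last holds). Time passes only in rows, so rows that do not move let the fingers close, or fill a call up. It gives the time, the measured TCP pose, the force, the opening and the grip force at its end, in the units of the state.
- telemetry.get_obs(): the state, without advancing time (a new reading comes with each control period).
- optics.camera(name): name is "scene" or "top" or "wrist"; returns (picture, depth): 384x512x3 uint8, red, green, blue; 384x512 float32, m along the optical axis (not along the pixel's ray), 0 where there is no reading.
- optics.camera_params(name): a dict with "fx", "fy", "cx", "cy" (pixels), "camera_from_world" (4x4, takes a point from world to camera coordinates). Camera axes: x right, y down, z forward; pixel columns grow to the right and rows downward; lengths in m; the calibration is good to about 2 mm. The wrist camera is an equidistant fisheye: a pixel r from the principal point sees the ray r / f radians off the axis. A picture is of the moment at which its call begins: read the wrist's pose just before it. camera_params takes no time and is no camera call; for the wrist camera it gives the pose at the moment of the call.
- order.sign_off(): hands the job in; it is judged then, once.
The state is a dict: "clock": time; "qpos": joint angles; "joint_vel": joint speeds; "joint_efforts": joint torques, N m; "tcp_pos": TCP position; "tcp_rot": TCP orientation; "wrist_force": force on the tool from outside, world axes, zero at the start; "torque": the same for the moment, N m; "gripper_width": finger opening in m; "finger_force": force on a finger pad.
Only numpy, scipy, OpenCV 4.12 (cv2) and the standard library are available. Lean on these libraries where they do the work, as an engineer would, in place of code of your own. Each camera call takes 0.05 s, during which the arm holds its last target. There are 200 camera calls.

### The job

Take the green screwdriver from its stand and with it turn the slotted cam disc of the dock clockwise, so that the cam catches the bolt of the tube carriage and draws the carriage snugly against the rubber buffers: stop when it has gone firm, at nearly twice the free turning effort, and do not overtighten. Then put the screwdriver back upright in its stand. Leave the tube, the bucket and the weight alone, and do not push the carriage or the cam with the gripper.

Things in the scene. Friction and masses are not known exactly. Their poses are not given: they have to be found in the camera images.
- dock: Fixed black and aluminium docking rail. Origin on the table on the cam's axis; x along the rail towards the carriage, z up. Black housing round the cam: 60 (x) by 68 mm (y), top at 42 mm. Once the carriage meets the sprung buffers the pull on the bolt grows by some 70 N per rad and eases a little after turning. A pull near 12 N is right; under 7 N is loose, over 20 N too tight.
- cam: Steel cam disc, 34 mm across, turning about a vertical axis through its origin (on the table, at the dock's origin). The slot runs along its x axis (red dot at +x end), which starts 0.1 to 0.3 rad clockwise of the dock's x and turns clockwise (from above: tightening) to 1.65 rad at most; it stays where left. Free turning takes about 0.14 N m, 12 N of pull about 0.25 N m, 20 N about 0.30 N m.
- cam_slot (a point): Centre of the slot's mouth, level with the top of the cam disc, 42 mm above the table. Axes as the cam's. The slot is 4.5 mm wide, 18 mm long, 7 mm deep (floor 35 mm above the table) with closed ends; its mouth flares to about 8 mm wide in the top 2 mm. Play in the slot and twist in the grip make the driver turn 0.1 to 0.3 rad further than the cam.
- module: Grey tube carriage, 110 by 90 mm, 48 mm high, with six blue-capped tubes (tops 95 mm above the table), about 0.55 kg, loose in the rail with 1 mm of play each side. Origin under the middle of the face that looks at the dock; its x axis points away from the dock. It is drawn in along the dock's -x.
- driver_grip (a point): Centre of the screwdriver's green handle, 24 by 24 mm square and 70 mm long. It stands upright, blade down; z up; x is along the blade's width and square to two of the handle's faces. The blade's end is 105 mm below this point, the handle's lower shoulder 35 mm below. Blade 14 mm wide (x), 3.4 mm thick (y); shank 7 mm in diameter. 0.11 kg.
- driver_tip (a point): Middle of the end of the screwdriver's blade.
- stand_hole (a point): Centre of the mouth of the hole in the white screwdriver stand (fixed block 64 by 64 mm, 75 mm high; square hole 19 mm wide, right through, 3 mm chamfer; this point is 75 mm above the table). x and y are along its sides. In the stand the driver's shoulder rests on the top, its blade's end 5 mm above the table.
- driver: The screwdriver as a whole; origin at the blade's end, z up along the shank.
- tube: Loose blue-capped tube, 35 mm across, 102 mm high, standing; origin at its underside. Not to be touched.
- bucket: Black centrifuge bucket, 90 mm across, 75 mm high, origin at its underside. Not to be touched.
- weight: Steel balance weight, 40 mm across, 60 mm high, origin at its underside. Not to be touched.
- module_bolt (a point): Centre of the bolt's round head (9 mm), 40 mm in front of the carriage's face, lying inside the cam, not yet caught. The claws meet it at about 0.35 to 0.5 rad, then draw it in 6 mm per rad. The rubber buffers are met with the cam somewhere from 0.6 to 0.95 rad off the dock's x (set differently every time, not measured).
Not all that is in view belongs to the job. Of the things that look like the part that bears stand_hole, take the one that is farthest to the robot's left at the start.

How it is judged:
By the outcome, as a careful person would: the job done as asked, in the order asked, and still so for the second after the job is handed in, with the robot touching nothing.
It also fails if it takes over 59 s, if anything falls off the work surface, if the arm or the gripper's body presses on something with over 40 N, if the wrist force passes 120 N, or if a joint passes its speed limit or range.

## Working session

There is one attempt and no reset: what is moved stays moved. The work goes in short steps, Python scripts to look and compute and a tool call to move; the robot and the scene stay as the last step left them, time stands still between calls to the robot, and variables do not carry over. Pictures are saved under pics/ and viewed, at most 10 in all, crops included, and the job is handed in when it is done.

Besides the shell and the picture viewer there is one more tool, called as a command line: name --pt "numbers of a row" for each row, then --argument value for the rest. carry_out: Moves the arm, as the interface text tells. Its arguments: {"type":"object","properties":{"rows":{"type":"array"},"squeeze":{"type":"number"}},"required":["rows"]}

```bash
ls; mkdir -p pics; cat > h.py <<'E'
import numpy as np,cv2
from rig import telemetry,optics,order,ctrl
def snap(n,f):
    p=optics.camera_params(n);im,d=optics.camera(n)
    np.savez(f'{f}.npz',im=im,d=d,fx=p['fx'],fy=p['fy'],cx=p['cx'],cy=p['cy'],T=p['camera_from_world'])
    return im,d,p
def load(f): return np.load(f'{f}.npz')
def pt(s,u,v,z=None):
    T=s['T'];R=T[:3,:3];t=T[:3,3];c=-R.T@t
    ray=R.T@np.array([(u-s['cx'])/s['fx'],(v-s['cy'])/s['fy'],1])
    k=s['d'][int(round(v)),int(round(u))] if z is None else (z-c[2])/ray[2]
    return c+k*ray
E
python3 - <<'E'
from h import *
a=snap('scene','scene');b=snap('top','top')
for n,i in(('scene',a[0]),('top',b[0])):
    cv2.imwrite(f'pics/{n}.png',cv2.resize(i[:,:,::-1],(800,600),interpolation=cv2.INTER_CUBIC)); 
o=telemetry.get_obs();print(o['clock'],o['tcp_pos'],o['tcp_rot'],o['gripper_width'],o['wrist_force'],ctrl.tcp_to_grasp)
s=load('top');print(s['T'],s['fx'])
E
```

```text
pics
0.1 [0.23159838 0.58014468 0.23070266] [-5.92920892e-01 -3.08502238e+00  1.84399264e-03] 0.08541623694088953 [0.43868749 0.87216641 0.23431197] 0.0187
[[-0.0119081  -0.99987934  0.00997526  0.02594875]
 [-0.99313774  0.01066592 -0.11646312  0.56332816]
 [ 0.11634268 -0.01129366 -0.99314492  0.94398389]
 [ 0.          0.          0.          1.        ]] 390.40905249499565
```

View pics/top.png

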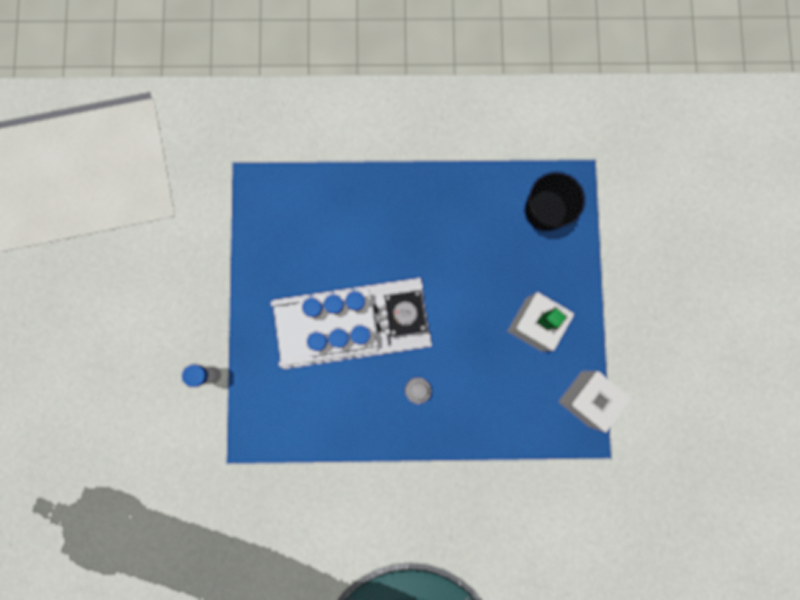

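View pics/scene.png

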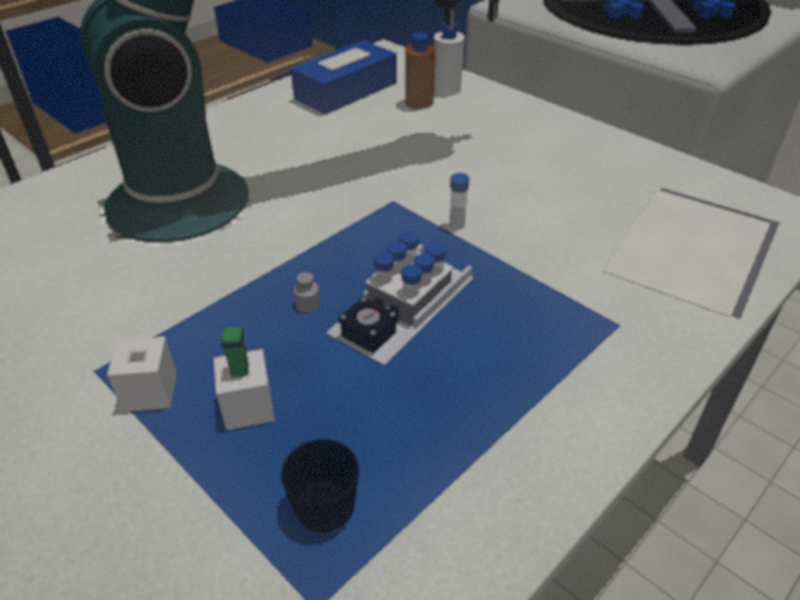

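The stands are at (540,321), holding the green driver, and at (600,401), empty. In the top view left is +y, so the one at (540,321) is farthest to the left, and it holds the driver. The cam is at (405,313), with the carriage on its left. I'll confirm in one crop.

```bash
python3 - <<'E'
from h import *
s=load('top')
def P(u,v,z):return pt(s,u*.64,v*.64,z).round(4)
print('handle',P(553,318,.145),'stand',P(544,320,.075),'stand2',P(601,401,.075),'cam',P(405,313,.042),'dot',P(396,314,.042))
print('bucket',P(556,200,.075),'weight',P(418,389,.06),'tube',P(195,375,.102))
# stand top by depth
im=s['im'];d=s['d']
X=np.array([[pt(s,u,v) for u in range(320,375)] for v in range(180,232)])
m=(abs(X[...,2]-.075)<.006); c=X[m][:,:2].astype(np.float32); r=cv2.minAreaRect(c*1000);print('standrect',r,len(c))
m=(abs(X[...,2]-.145)<.006); c=X[m][:,:2].astype(np.float32); r=cv2.minAreaRect(c*1000);print('handle',r,len(c))
a=cv2.resize(im[160:290,230:420],None,fx=4,fy=4,interpolation=cv2.INTER_CUBIC)
cv2.imwrite('pics/crop.png',a[:,:,::-1])
o=telemetry.get_obs()
from scipy.spatial.transform import Rotation as R
print(R.from_rotvec(o['tcp_rot']).as_matrix().round(3))
E
```

```text
handle [ 0.5153 -0.2053  0.145 ] stand [ 0.5178 -0.2106  0.075 ] stand2 [ 0.3946 -0.2917  0.075 ] cam [0.5337 0.0006 0.042 ] dot [0.5323 0.0149 0.042 ]
bucket [ 0.7056 -0.2371  0.075 ] weight [ 0.4153 -0.017   0.06  ] tube [0.4411 0.3104 0.102 ]
standrect ((517.7249145507812, -211.45562744140625), (64.51486206054688, 64.34241485595703), 58.84162902832031) 530
handle ((517.8585205078125, -211.4220428466797), (22.913087844848633, 23.122329711914062), 51.54743576049805) 111
[[-0.929  0.371 -0.   ]
 [ 0.371  0.929 -0.001]
 [-0.    -0.001 -1.   ]]
```

View pics/crop.png

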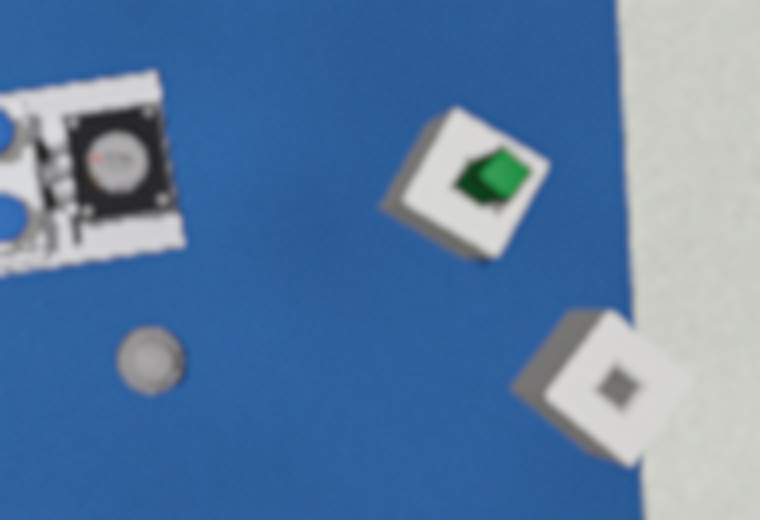

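The crop confirms it: the green driver stands in the stand at about (475,180), left of the empty one at (615,390). I'll go by way of the cam to take a close look at the slot.

carry_out --pt "0 0 -0.072 18 -36 0 -1" --pt "0 0 -0.072 18 -36 0 -1" --pt "0 0 -0.072 18 -36 0 -1" --pt "0 0 -0.072 18 -36 0 -1" --pt "0 0 -0.072 18 -36 0 -1" --pt "0 0 -0.072 18 -36 0 -1" --pt "0 0 -0.072 18 -36 0 -1" --pt "0 0 -0.072 18 -36 0 -1" --squeeze 80

```text
clock: 0.77
tcp_pos: [0.376, 0.2905, 0.2312]
tcp_rot: [-1.45, -2.787, 0.0]
wrist_force: [1.2, 0.7, 1.3]
gripper_width: 0.0853
finger_force: 0.0
```

carry_out --pt "0 0 -0.072 18 -36 0 -1" --pt "0 0 -0.072 18 -36 0 -1" --pt "0 0 -0.072 18 -36 0 -1" --pt "0 0 -0.072 18 -36 0 -1" --pt "0 0 -0.072 18 -36 0 -1" --pt "0 0 -0.072 18 -36 0 -1" --pt "0 0 -0.072 18 -36 0 -1" --pt "0 0 -0.072 0 0 0 -1"

```text
clock: 1.43
tcp_pos: [0.5037, 0.0333, 0.2315]
tcp_rot: [2.189, 2.25, -0.001]
wrist_force: [0.1, -0.9, -0.4]
gripper_width: 0.0852
finger_force: 0.0
```

```bash
python3 - <<'E'
from h import *
o=telemetry.get_obs();print(o['clock'],o['tcp_pos'],o['tcp_rot'],o['qpos'])
im,d,p=snap('wrist','w1');print(p['fx'],p['cx'],p['cy'],p['camera_from_world'])
cv2.imwrite('pics/w1.png',cv2.resize(im[:,:,::-1],(800,600),interpolation=cv2.INTER_CUBIC))
E
```

```text
1.4333 [0.50368705 0.03330215 0.23149343] [ 2.18884708e+00  2.25022592e+00 -1.19202163e-03] [-0.57668154  0.21859773  0.51530821  1.92275534 -0.12229095  1.03017581
  0.01907707]
297.3186396354542 254.62021842174738 192.67678556876393 [[ 0.99958548  0.028766    0.00117842 -0.50510213]
 [ 0.02731841 -0.9606123   0.27654605 -0.01863202]
 [ 0.00908713 -0.27639923 -0.96099994  0.38396388]
 [ 0.          0.          0.          1.        ]]
```

View pics/w1.png

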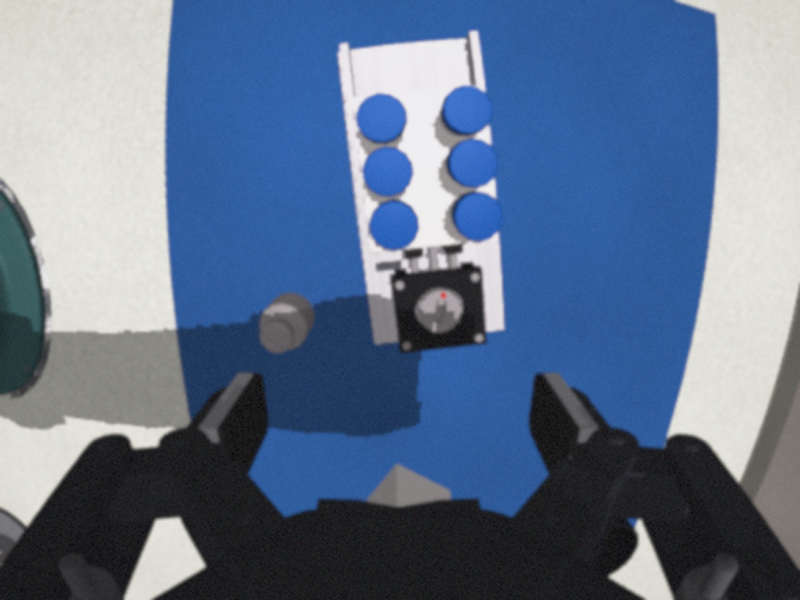

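The cam is seen at (438,308) with the red dot at (443,296). Next I'll rectify that patch onto the z=42 mm plane.

```bash
cat >> h.py <<'E'
def wproj(s,X):
    c=X@s['T'][:3,:3].T+s['T'][:3,3]
    r=np.hypot(c[...,0],c[...,1]);k=np.arctan2(r,c[...,2])/np.maximum(r,1e-9)
    return (s['cx']+s['fx']*k*c[...,0]).astype(np.float32),(s['cy']+s['fy']*k*c[...,1]).astype(np.float32)
def rect(f,x0,y0,w,z,px):
    "image: right=+x world, up=+y world, centred x0,y0; w m wide, px pixels"
    s=load(f);g=(np.arange(px)+.5)/px*w-w/2
    x,y=np.meshgrid(x0+g,y0-g);u,v=wproj(s,np.stack([x,y,np.full_like(x,z)],-1))
    return cv2.remap(s['im'],u,v,cv2.INTER_CUBIC)
E
python3 - <<'E'
from h import *
r=rect('w1',.534,0,.09,.042,540)
for k in range(0,540,60): cv2.line(r,(k,0),(k,8),(255,255,0),1);cv2.line(r,(0,k),(8,k),(255,255,0),1)
cv2.imwrite('pics/cam1.png',r[:,:,::-1])
E
```

```text
(no output)
```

View pics/cam1.png

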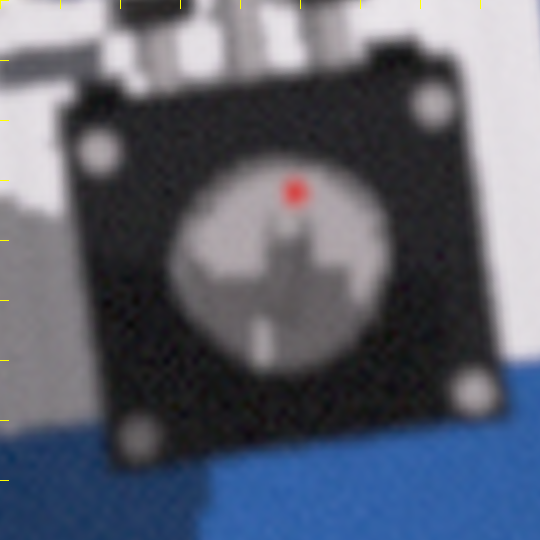

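carry_out --pt "0 0 -0.08 2 -35 0 -1" --pt "0 0 -0.08 2 -35 0 -1" --pt "0 0 -0.08 2 -35 0 -1" --pt "0 0 -0.08 2 -35 0 -1" --pt "0 0 -0.08 2 -35 0 -1" --pt "0 0 -0.08 2 -35 0 -1" --pt "0 0 -0.08 2 -35 0 -1" --pt "0 0 -0.013 0 0 0 -1"

```text
clock: 2.15
tcp_pos: [0.5147, -0.2102, 0.2314]
tcp_rot: [2.734, 1.543, -0.002]
wrist_force: [0.3, -1.3, -0.2]
gripper_width: 0.0852
finger_force: 0.0
```

```bash
python3 - <<'E'
from h import *
o=telemetry.get_obs();print(o['clock'],o['tcp_pos'],o['tcp_rot'],o['qpos'])
im,d,p=snap('wrist','w2')
a=rect('w2',.536,0,.06,.042,390);b=rect('w2',.518,-.2114,.08,.145,390)
cv2.imwrite('pics/c2.png',np.hstack([a,b])[:,:,::-1])
E
```

```text
2.15 [ 0.51469836 -0.21018778  0.2313564 ] [ 2.73418925e+00  1.54324598e+00 -2.16639425e-03] [-0.24156708  0.35727268  0.71608688  1.80740439 -0.26168999  1.07353805
  0.02617812]
```

View pics/c2.png

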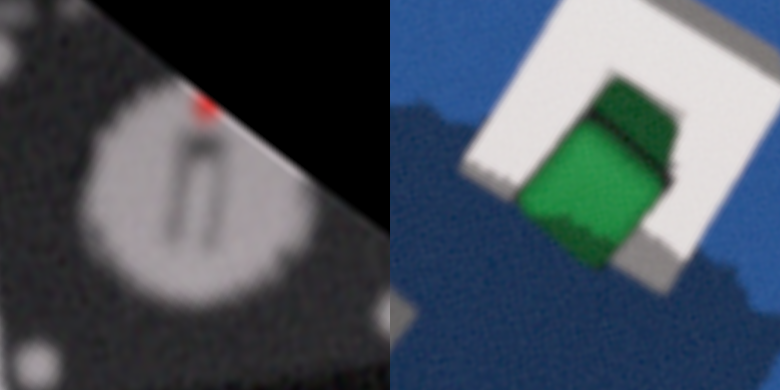

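The slot is clear in the left half: ends at (203,138) and (192,250), so its centre is about (0.5363, 0.0002) and its yaw about 84°. On the right, the handle is turned about -37° and centred near (0.519, -0.211). Descending now.

carry_out --pt "0 0 -0.1 1 0 0 -1" --pt "0 0 0 0 0 -25 -1" --pt "0 0 0 0 0 -25 -1" --pt "0 0 0 0 0 -25 -1" --pt "0 0 0 0 0 -25 -1" --pt "0 0 0 0 0 -25 -1" --pt "0 0 0 0 0 -11 -1" --pt "0 0 0 0 0 0 -1"

```text
clock: 2.87
tcp_pos: [0.5157, -0.2029, 0.0932]
tcp_rot: [-2.799, -1.421, 0.004]
wrist_force: [0.1, -0.4, -0.1]
gripper_width: 0.0854
finger_force: 0.0
```

```bash
python3 - <<'E'
from h import *
o=telemetry.get_obs();print(o['clock'],o['tcp_pos'],o['tcp_rot'],o['wrist_force'],o['torque'],o['joint_vel'].round(3))
E
```

```text
2.8667 [ 0.5156905  -0.20293048  0.09317085] [-2.7987679  -1.42055824  0.00437997] [ 0.05455419 -0.41223121 -0.14356638] [-0.02200903  0.0199062   0.05993574] [-0.012 -0.047  0.039 -0.039  0.031  0.047 -0.027]
```

carry_out --pt "0 0 0 3 -8 2 -1" --pt "0 0 0 0 0 0 -1" --pt "0 0 0 0 0 0 -0.3" --pt "0 0 0 0 0 0 0.2" --pt "0 0 0 0 0 0 1" --pt "0 0 0 0 0 0 1" --pt "0 0 0 0 0 0 1" --pt "0 0 0 0 0 0 1" --squeeze 100

```text
clock: 3.53
tcp_pos: [0.5199, -0.2125, 0.0976]
tcp_rot: [-2.803, -1.418, -0.001]
wrist_force: [-1.5, 0.8, 6.0]
gripper_width: 0.023
finger_force: 97.5
```

carry_out --pt "0 0 0 0 0 0 1" --pt "0 0 0 0 0 0 1" --pt "0 0 0 0 0 0 1" --pt "0 0 0 0 0 0 1" --pt "0 0 0 0 0 0 1" --pt "0 0 0 0 0 0 1" --pt "0 0 0 0 0 0 1" --pt "0 0 0 0 0 0 1"

```text
clock: 4.2
tcp_pos: [0.5198, -0.2125, 0.0976]
tcp_rot: [-2.803, -1.418, -0.001]
wrist_force: [-1.2, 1.2, 6.6]
gripper_width: 0.0228
finger_force: 97.5
```

carry_out --pt "0 0 0 0 0 8 1" --pt "0 0 0 0 0 15 1" --pt "0 0 0 0 0 20 1" --pt "0 0 0 0 0 20 1" --pt "0 0 0 0 0 20 1" --pt "0 0 0 0 0 20 1" --pt "0 0 0 0 0 12 1" --pt "0 0 0 0 0 0 1"

```text
clock: 4.87
tcp_pos: [0.5206, -0.213, 0.2148]
tcp_rot: [2.801, 1.417, 0.004]
wrist_force: [0.3, 0.5, -1.4]
gripper_width: 0.023
finger_force: 97.9
```

carry_out --pt "0 0 0 0 15 0 1" --pt "0 0 0 0 25 0 1" --pt "0 0 0 0 25 0 1" --pt "0 0 0 0 25 0 1" --pt "0 0 0 0 20 0 1" --pt "0 0 0 0 10 0 1" --pt "0 0 0 0 0 0 1" --pt "0 0 0 0 0 0 1"

```text
clock: 5.53
tcp_pos: [0.5195, -0.0928, 0.2119]
tcp_rot: [-2.803, -1.419, 0.001]
wrist_force: [-0.3, -0.3, -1.3]
gripper_width: 0.023
finger_force: 98.0
```

```bash
python3 - <<'E'
from h import *
o=telemetry.get_obs();print(o['clock'],o['tcp_pos'],o['tcp_rot'],o['wrist_force'])
im,d,p=snap('scene','s3');T=p['camera_from_world']
t=o['tcp_pos']-[0,0,.0926]
c=T[:3,:3]@t+T[:3,3];u,v=p['fx']*c[0]/c[2]+p['cx'],p['fy']*c[1]/c[2]+p['cy'];print(u,v,'cam dist',c[2],'cam pos',-T[:3,:3].T@T[:3,3])
u,v=int(u),int(v)
a=cv2.resize(im[v-45:v+15,u-30:u+30],(540,540),interpolation=cv2.INTER_CUBIC)
cv2.imwrite('pics/s3.png',a[:,:,::-1]);print(u-30,v-45)
E
```

```text
5.5333 [ 0.51952384 -0.09276226  0.21192286] [-2.80280206e+00 -1.41897154e+00  9.55210392e-04] [-0.30832148 -0.27338307 -1.28544755]
197.4275315887632 192.4178751201161 cam dist 0.9367005546292764 cam pos [ 1.09784441 -0.50135504  0.74450078]
167 147
```

View pics/s3.png

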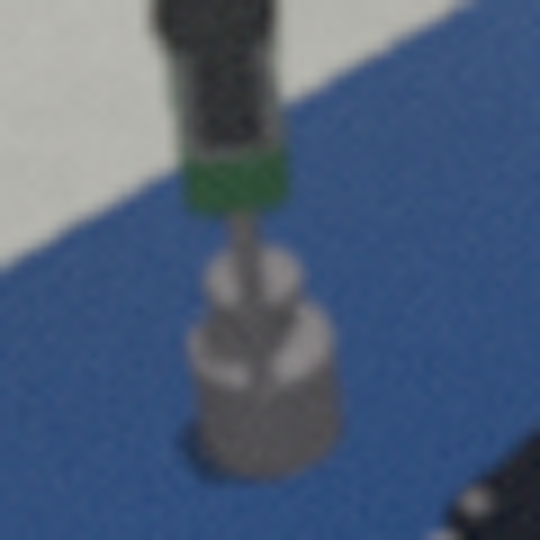

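The weight stands behind the blade at (260,380), so this crop doesn't settle the blade's direction. The depth image should separate the two.

```bash
python3 - <<'E'
from h import *
s=load('s3');d=s['d']
for v in range(170,197):print(v,(d[v,186:208]*1000).astype(int))
print(s['fx'])
E
```

```text
170 [1189 1189  879  880  876  878  879  880  880  878  879  884 1181 1182
 1183 1184 1185 1185 1184 1184 1185 1186]
171 [1178 1182 1183 1183 1179 1184  893  889  889 1180 1179 1178 1180 1181
 1182 1185 1184 1178 1178 1186 1178 1183]
172 [1182 1179 1180 1182 1180 1180  895  893  896 1181 1178 1176 1180 1179
 1184 1177 1175 1179 1178 1179 1178 1180]
173 [1173 1178 1171 1176 1176 1176  896  894  897  898 1175 1175 1173 1175
 1175 1174 1178 1173 1176 1174 1176 1179]
174 [1171 1171 1176 1172 1174 1171  898  896  899  902 1172 1175 1169 1173
 1173 1173 1175 1174 1172 1177 1170 1171]
175 [1171 1173 1170 1170 1169 1167  901  900  899  902 1076 1080 1081 1171
 1169 1163 1171 1167 1171 1169 1169 1168]
176 [1166 1164 1167 1163 1078 1076  902  901  898  902 1074 1075 1074 1076
 1168 1168 1168 1167 1165 1165 1167 1166]
177 [1164 1165 1164 1164 1074 1073 1068  900  902  901 1073 1075 1071 1070
 1161 1161 1165 1161 1167 1166 1164 1165]
178 [1162 1162 1161 1163 1070 1071 1069  905  904  905 1069 1070 1068 1071
 1157 1163 1160 1159 1163 1157 1163 1155]
179 [1159 1157 1155 1157 1067 1068 1064  906  9
[... 1377 characters left out ...]
1088 1080 1078 1074 1077 1075  922  922 1081 1078 1077
 1082 1087 1087 1093 1122 1120 1121 1120]
192 [1118 1120 1119 1089 1086 1082 1078 1080 1080  924  924 1075 1083 1081
 1086 1088 1088 1095 1106 1117 1117 1123]
193 [1116 1118 1111 1090 1088 1080 1080 1082 1084  927  927 1082 1081 1084
 1087 1090 1091 1097 1106 1114 1120 1115]
194 [1115 1114 1112 1096 1090 1087 1083 1081 1084 1084  929 1083 1083 1087
 1089 1092 1095 1102 1105 1111 1110 1112]
195 [1112 1110 1112 1097 1091 1089 1083 1089 1083 1082  931 1086 1087 1088
 1089 1094 1096 1095 1104 1107 1112 1107]
196 [1108 1108 1108 1100 1092 1094 1090 1090 1086 1090 1089 1086 1087 1088
 1090 1093 1096 1104 1106 1108 1105 1108]
441.64785415209064
```

The depth width narrows to about 2 px at the tip, so the blade is seen edge-on and its width runs along the finger-closing axis, yaw -36°. It has to turn +2.10 rad to line up with the slot.

carry_out --pt "0 0 0.06 2 12 0 1" --pt "0 0 0.12 2 12 0 1" --pt "0 0 0.12 2 12 0 1" --pt "0 0 0.12 2 12 0 1" --pt "0 0 0.12 2 12 0 1" --pt "0 0 0.12 2 12 0 1" --pt "0 0 0.12 2 12 0 1" --pt "0 0 0.12 2.8 9 0 1"

```text
clock: 6.25
tcp_pos: [0.5366, -0.0001, 0.2121]
tcp_rot: [-1.902, -2.501, 0.001]
wrist_force: [0.2, -0.5, -1.1]
gripper_width: 0.023
finger_force: 97.8
```

carry_out --pt "0 0 0.12 0 0 0 1" --pt "0 0 0.12 0 0 0 1" --pt "0 0 0.12 0 0 0 1" --pt "0 0 0.12 0 0 0 1" --pt "0 0 0.12 0 0 0 1" --pt "0 0 0.12 0 0 0 1" --pt "0 0 0.12 0 0 0 1" --pt "0 0 0.12 0 0 0 1"

```text
clock: 6.92
tcp_pos: [0.5366, -0.0012, 0.212]
tcp_rot: [-0.533, -3.096, 0.001]
wrist_force: [-0.5, -0.3, -0.7]
gripper_width: 0.023
finger_force: 97.8
```

carry_out --pt "0 0 0.12 0 0 -10 1" --pt "0 0 0.12 0 0 -10 1" --pt "0 0 0 0 0 -10 1" --pt "0 0 0 0 0 -10 1" --pt "0 0 0 0 0 -5 1" --pt "0 0 0 0 0 0 1" --pt "0 0 0 0 0 0 1" --pt "0 0 0 0 0 0 1"

```text
clock: 7.58
tcp_pos: [0.5368, 0.0004, 0.1676]
tcp_rot: [0.166, 3.137, -0.0]
wrist_force: [-0.5, -0.1, -2.6]
gripper_width: 0.0231
finger_force: 97.8
```

```bash
python3 - <<'E'
from h import *
from scipy.spatial.transform import Rotation as R
o=telemetry.get_obs();M=R.from_rotvec(o['tcp_rot']).as_matrix()
print(o['clock'],o['tcp_pos'],'tooly yaw',np.degrees(np.arctan2(M[1,1],M[0,1])),M[:,2],o['qpos'].round(2))
im,d,p=snap('scene','s4');snap('wrist','w4');snap('top','t4')
T=p['camera_from_world'];
def pr(X):
    c=T[:3,:3]@X+T[:3,3];return p['fx']*c[0]/c[2]+p['cx'],p['fy']*c[1]/c[2]+p['cy'],c[2]
for h in(0,.0125,.025,.05,.07):print(h,np.round(pr(o['tcp_pos']-[0,0,.0926-h]),3))
u,v,_=pr(o['tcp_pos']-[0,0,.0926]);print('cam',pr(np.array([.5363,.0002,.042])))
u,v=int(u),int(v);np.set_printoptions(linewidth=200)
for y in range(v-36,v+6,2):print(y,u-12,(d[y,u-12:u+13]*1000).astype(int))
a=cv2.resize(im[v-40:v+40,u-40:u+40],(560,560),interpolation=cv2.INTER_CUBIC)
cv2.imwrite('pics/s4.png',a[:,:,::-1]);print(u-40,v-40)
E
```

```text
7.5833 [5.36769856e-01 4.27486601e-04 1.67634712e-01] tooly yaw 83.92541798233017 [ 5.31001823e-04 -1.14974291e-04 -9.99999852e-01] [-0.29  0.34  0.28  1.9  -0.12  0.91  1.51]
0 [235.604 190.856   1.006]
0.0125 [235.417 186.728   0.998]
0.025 [235.227 182.53    0.99 ]
0.05 [234.837 173.919   0.973]
0.07 [234.516 166.815   0.96 ]
cam (np.float64(235.87353130328756), np.float64(201.3981902661808), np.float64(1.0284787287842576))
154 223 [ 915  913  908  910  912  914  911  914  918  916  917  920  920  923  926  931  930  934  937  936  945 1240 1237 1240 1235]
156 223 [ 920  914  911  913  917  915  915  917  919  919  919  925  923  927  927  929  934  935  941  941 1235 1231 1228 1231 1233]
158 223 [ 929  920  916  916  921  919  919  919  922  925  924  925  926  929  932  932  937  941  941 1221 1223 1222 1223 1224 1068]
160 223 [ 927  921  917  920  924  923  920  922  926  926  927  930  929  934  936  936  937 1214 1215 1216 1214 1215 1218 1219 1070]
162 223 [1211 1210  926  924  924  929  922  928  927  928  932  933  932  935  937  939  944  947 1056 1059 1058 1056 1056 1057 
[... 1473 characters left out ...]
9 1062 1064 1063]
186 223 [1137 1134 1138 1138 1135 1139 1136 1133 1137 1134  990  987  991 1000 1078 1079 1072 1070 1072 1066 1062 1060 1056 1056 1056]
188 223 [1130 1127 1128 1127 1127 1128 1132 1132 1129  996  997  996  996 1000 1005 1080 1074 1074 1072 1069 1065 1064 1064 1059 1057]
190 223 [1123 1124 1123 1124 1122 1123 1123    0 1123  996  996  997 1000 1002 1007 1087 1083 1066 1072 1072 1073 1069 1068 1065 1062]
192 223 [1117 1117 1116 1123 1119 1118 1059 1057 1054  996 1005 1001 1007 1055 1091 1093 1064 1065 1065 1066 1065 1064 1071 1071 1067]
194 223 [1110 1112 1113 1113 1050 1046 1056 1051 1051 1050 1052 1051 1051 1051 1049 1052 1050 1049 1071 1066 1064 1069 1072 1074 1076]
195 150
```

View pics/s4.png

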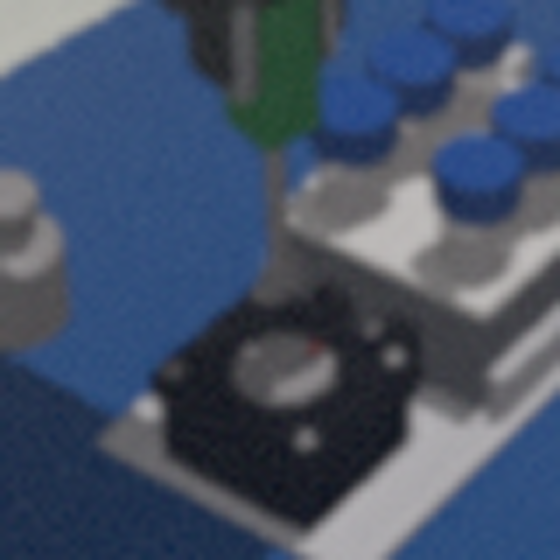

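The tip hangs just behind and above the disc (disc centre at about (287,368) in the crop). I'll take the tip's offset relative to the cam from the scene and wrist depth.

```bash
python3 - <<'E'
from h import *
from scipy.optimize import least_squares
def cloud(f,fish):
    s=load(f);d=s['d'];v,u=np.mgrid[:384,:512].astype(float)
    a,b=(u-s['cx'])/s['fx'],(v-s['cy'])/s['fy']
    if fish:
        r=np.hypot(a,b);k=np.where(r<1.4,np.tan(np.minimum(r,1.4))/np.maximum(r,1e-9),0);a,b=a*k,b*k
    P=np.stack([a*d,b*d,d],-1);R,t=s['T'][:3,:3],s['T'][:3,3]
    return (P-t)@R,s['im'],d>0,-R.T@t
tcp=telemetry.get_obs()['tcp_pos'];tip=tcp-[0,0,.0926]
for f,fi in(('s4',0),('w4',1)):
    X,im,ok,c=cloud(f,fi);r=np.hypot(X[...,0]-tip[0],X[...,1]-tip[1])
    m=ok&(r<.012)&(X[...,2]>tip[2]+.02)&(X[...,2]<tip[2]+.065);S=X[m]
    fit=least_squares(lambda q:np.hypot(S[:,0]-q[0],S[:,1]-q[1])-.0035,tip[:2],loss='soft_l1',f_scale=.001) if len(S)>9 else None
    print(f,'cam',c.round(3),'shank n',len(S),None if fit is None else (fit.x.round(4),(fit.x-tip[:2]).round(4)))
    b=ok&(r<.012)&(X[...,2]>tip[2]-.004)&(X[...,2]<tip[2]+.012);B=X[b];print(' blade n',len(B),B.mean(0).round(4),B.min(0).round(4),B.max(0).round(4))
    hsv=cv2.cvtColor(im,cv2.COLOR_RGB2HSV);g=ok&(np.hypot(X[...,0]-.5363,X[...,1])<.03)&(abs(X[...,2]-.042)<.008)
    D=X[g&(im.min(-1)>85)];print(' disc n',len(D),D.mean(0).round(4)); H=X[g];print(' housing',H.mean(0).round(4))
    rd=g&(im[...,0]>1.5*im[...,1].astype(float))&(im[...,0]>100);print(' red',X[rd].mean(0).round(4),rd.sum())
E
```

```text
s4 cam [ 1.098 -0.501  0.745] shank n 47 (array([ 0.5364, -0.0026]), array([-0.0003, -0.0031]))
 blade n 31 [ 0.537  -0.0032  0.0804] [ 0.5334 -0.0114  0.0725] [0.5387 0.0054 0.0869]
 disc n 44 [ 0.543  -0.0015  0.0394]
 housing [ 5.362e-01 -2.000e-04  3.960e-02]
 red [nan nan nan] 0
w4 cam [0.468 0.008 0.311] shank n 122 (array([ 5.373e-01, -1.000e-04]), array([ 0.0006, -0.0006]))
 blade n 62 [ 0.5357 -0.      0.0805] [ 0.5344 -0.0067  0.0749] [0.5366 0.007  0.0867]
 disc n 817 [5.341e-01 5.000e-04 4.170e-02]
 housing [5.339e-01 3.000e-04 4.230e-02]
 red [0.538  0.0132 0.0433] 17<stdin>:19: RuntimeWarning: Mean of empty slice.
  ret = um.true_divide(
```

```bash
python3 - <<'E'
from h import *
a=rect('w4',.536,0,.05,.042,400);b=rect('w4',.536,0,.05,.0745,400)
r=np.hstack([a,b])
for k in range(0,800,40): cv2.line(r,(k,0),(k,6),(255,255,0),1)
cv2.imwrite('pics/c4.png',r[:,:,::-1])
E
```

```text
(no output)
```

View pics/c4.png

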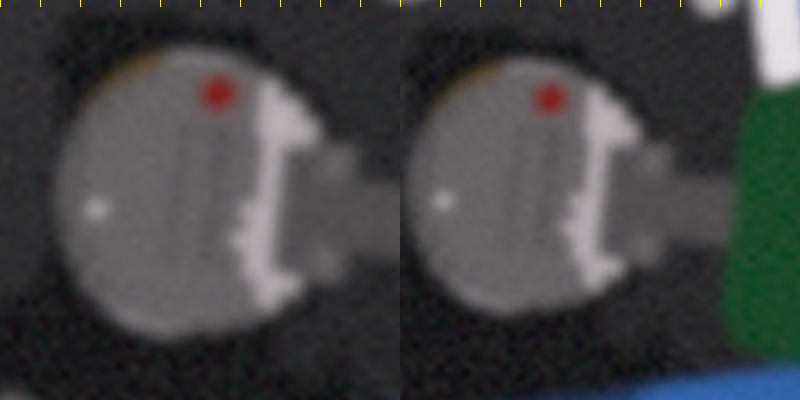

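The slot centre shows at about (195,195) in the left half, tilted roughly 82°, and the blade's near edge at about (606,200) in the right half. I'll shift x by -1.5 mm and descend with force checks.

carry_out --pt "0 0 -0.03 -1.5 0.5 0 1" --pt "0 0 0 0 0 -8 1" --pt "0 0 0 0 0 -8 1" --pt "0 0 0 0 0 -8 1" --pt "0 0 0 0 0 -4 1" --pt "0 0 0 0 0 0 1" --pt "0 0 0 0 0 0 1" --pt "0 0 0 0 0 0 1"

```text
clock: 8.4
tcp_pos: [0.5352, 0.0009, 0.1394]
tcp_rot: [0.212, 3.134, -0.0]
wrist_force: [0.7, 0.4, -1.7]
gripper_width: 0.0229
finger_force: 97.8
```

carry_out --pt "0 0 0 0 0 -1 1" --pt "0 0 0 0 0 -1 1" --pt "0 0 0 0 0 -1 1" --pt "0 0 0 0 0 -1 1" --pt "0 0 0 0 0 -1 1" --pt "0 0 0 0 0 -1 1" --pt "0 0 0 0 0 -1 1" --pt "0 0 0 0 0 0 1"

```text
clock: 9.07
tcp_pos: [0.5351, 0.0009, 0.1321]
tcp_rot: [0.212, 3.134, -0.0]
wrist_force: [0.4, 0.2, -1.1]
gripper_width: 0.0229
finger_force: 97.8
```

carry_out --pt "0 0 0 0 0 -1 1" --pt "0 0 0 0 0 -1 1" --pt "0 0 0 0 0 -1 1" --pt "0 0 0 0 0 -0.5 1" --pt "0 0 0 0 0 0 1" --pt "0 0 0 0 0 0 1" --pt "0 0 0 0 0 0 1" --pt "0 0 0 0 0 0 1"

```text
clock: 9.73
tcp_pos: [0.5351, 0.0009, 0.1288]
tcp_rot: [0.212, 3.134, -0.0]
wrist_force: [1.5, 0.0, -2.3]
gripper_width: 0.0229
finger_force: 97.8
```

```bash
cat > t.py <<'E'
from h import *
from scipy.spatial.transform import Rotation as R
o=telemetry.get_obs();M=R.from_rotvec(o['tcp_rot']).as_matrix()
print(round(o['clock'],2),o['tcp_pos'].round(4),'yaw',np.degrees(np.arctan2(M[1,1],M[0,1])).round(2),'F',o['wrist_force'].round(2),'M',o['torque'].round(3),o['qpos'].round(2))
E
python3 t.py
```

```text
9.73 [0.5351 0.0009 0.1288] yaw 82.28 F [ 1.5   0.05 -2.3 ] M [-0.087 -0.505  0.008] [-0.28  0.39  0.27  1.94 -0.14  0.83  1.5 ]
```

carry_out --pt "0 0 -0.04 0 0 0 1" --pt "0 0 -0.04 0 0 0 1" --pt "0 0 -0.04 0 0 0 1" --pt "0 0 -0.04 0 0 0 1" --pt "0 0 -0.04 0 0 0 1" --pt "0 0 -0.04 0 0 0 1" --pt "0 0 -0.04 0 0 0 1" --pt "0 0 -0.04 0 0 0 1"

```text
clock: 10.4
tcp_pos: [0.5353, 0.0009, 0.1288]
tcp_rot: [0.711, 3.059, -0.0]
wrist_force: [3.3, -0.8, -2.9]
gripper_width: 0.0227
finger_force: 97.9
```

```bash
python3 t.py
```

```text
10.4 [0.5353 0.0009 0.1288] yaw 63.84 F [ 3.27 -0.85 -2.87] M [-0.256 -1.005  0.132] [-0.34  0.4   0.34  1.94 -0.18  0.83  1.21]
```

carry_out --pt "0 0 -0.02 0 0 0 1" --pt "0 0 -0.02 0 0 0 1" --pt "0 0 -0.02 0 0 0 1" --pt "0 0 -0.02 0 0 0 1" --pt "0 0 -0.02 0 0 0 1" --pt "0 0 -0.02 0 0 0 1" --pt "0 0 -0.02 0 0 0 1" --pt "0 0 -0.02 0 0 0 1"

```text
clock: 11.07
tcp_pos: [0.5351, 0.001, 0.1288]
tcp_rot: [0.953, 2.993, 0.0]
wrist_force: [4.5, -0.5, -2.2]
gripper_width: 0.0228
finger_force: 98.1
```

```bash
python3 t.py
```

```text
11.07 [0.5351 0.001  0.1288] yaw 54.67 F [ 4.47 -0.49 -2.16] M [-0.234 -1.367  0.147] [-0.37  0.4   0.38  1.94 -0.2   0.83  1.07]
```

carry_out --pt "0 0 -0.015 0.5 0 0 1" --pt "0 0 -0.015 0.5 0 0 1" --pt "0 0 -0.015 0 0 0 1" --pt "0 0 -0.015 0 0 0 1" --pt "0 0 -0.015 0 0 0 1" --pt "0 0 -0.015 0 0 0 1" --pt "0 0 -0.015 0 0 0 1" --pt "0 0 -0.015 0 0 0 1"

```text
clock: 11.73
tcp_pos: [0.5359, 0.0009, 0.1287]
tcp_rot: [-1.13, -2.931, 0.0]
wrist_force: [-1.4, -1.8, 3.2]
gripper_width: 0.0226
finger_force: 98.6
```

```bash
python3 t.py
```

```text
11.73 [0.5359 0.0009 0.1287] yaw 47.81 F [-1.45 -1.84  3.18] M [-0.454  0.173  0.197] [-0.39  0.41  0.4   1.94 -0.21  0.84  0.96]
```

carry_out --pt "0 0 -0.01 0 0 0 1" --pt "0 0 -0.01 0 0 0 1" --pt "0 0 -0.01 0 0 0 1" --pt "0 0 -0.01 0 0 0 1" --pt "0 0 -0.01 0 0 0 1" --pt "0 0 -0.01 0 0 0 1" --pt "0 0 -0.01 0 0 0 1" --pt "0 0 -0.01 0 0 0 1"

```text
clock: 12.4
tcp_pos: [0.5359, 0.001, 0.1287]
tcp_rot: [-1.246, -2.884, 0.0]
wrist_force: [-1.6, -1.9, 2.8]
gripper_width: 0.023
finger_force: 98.6
```

```bash
python3 t.py
```

```text
12.4 [0.5359 0.001  0.1287] yaw 43.26 F [-1.63 -1.94  2.76] M [-0.475  0.508  0.167] [-0.4   0.41  0.42  1.94 -0.22  0.84  0.89]
```

carry_out --pt "0 0 -0.01 0 0 0 1" --pt "0 0 -0.01 0 0 0 1" --pt "0 0 -0.01 0 0 0 1" --pt "0 0 -0.01 0 0 0 1" --pt "0 0 -0.01 0 0 0 1" --pt "0 0 -0.01 0 0 0 1" --pt "0 0 0 0 0 0 1" --pt "0 0 0 0 0 0 1"

```text
clock: 13.07
tcp_pos: [0.536, 0.001, 0.1287]
tcp_rot: [-1.331, -2.846, 0.0]
wrist_force: [-2.4, -0.9, 2.0]
gripper_width: 0.0226
finger_force: 98.6
```

```bash
python3 t.py
```

```text
13.07 [0.536  0.001  0.1287] yaw 39.88 F [-2.39 -0.86  2.01] M [-0.459  0.608  0.204] [-0.41  0.41  0.43  1.94 -0.23  0.84  0.84]
```

carry_out --pt "0 0 -0.01 0 0 0 1" --pt "0 0 -0.01 0 0 0 1" --pt "0 0 -0.01 0 0 0 1" --pt "0 0 -0.01 0 0 0 1" --pt "0 0 -0.01 0 0 0 1" --pt "0 0 0 0 0 0 1" --pt "0 0 0 0 0 0 1" --pt "0 0 0 0 0 0 1"

```text
clock: 13.73
tcp_pos: [0.536, 0.001, 0.1288]
tcp_rot: [-1.401, -2.812, 0.0]
wrist_force: [-2.0, -0.6, 1.8]
gripper_width: 0.0231
finger_force: 98.6
```

```bash
python3 t.py; python3 -c "
from h import *
for i in range(4):
    optics.camera('top');print(telemetry.get_obs()['torque'][2].round(3))"
```

```text
13.73 [0.536  0.001  0.1288] yaw 37.02 F [-1.96 -0.58  1.75] M [-0.343  0.653  0.162] [-0.42  0.42  0.45  1.94 -0.24  0.84  0.8 ]
0.178
0.205
0.091
0.171
```

carry_out --pt "0 0 -0.01 0 0 0 1" --pt "0 0 -0.01 0 0 0 1" --pt "0 0 -0.01 0 0 0 1" --pt "0 0 -0.01 0 0 0 1" --pt "0 0 -0.01 0 0 0 1" --pt "0 0 -0.01 0 0 0 1" --pt "0 0 0 0 0 0 1" --pt "0 0 0 0 0 0 1"

```text
clock: 14.6
tcp_pos: [0.536, 0.001, 0.1287]
tcp_rot: [-1.485, -2.768, 0.0]
wrist_force: [-1.6, -0.8, 1.9]
gripper_width: 0.0229
finger_force: 98.6
```

```bash
cat > m.py <<'E'
from h import *
a=[telemetry.get_obs()['torque'][2]]
for i in range(8):
    optics.camera('top');a.append(telemetry.get_obs()['torque'][2])
print(np.round(a,3),np.mean(a).round(3))
E
python3 t.py; python3 m.py
```

```text
14.6 [0.536  0.001  0.1287] yaw 33.58 F [-1.59 -0.83  1.94] M [-0.329  0.662  0.187] [-0.43  0.42  0.46  1.94 -0.24  0.84  0.74]
[0.187 0.197 0.156 0.187 0.159 0.179 0.143 0.232 0.164] 0.178
```

carry_out --pt "0 0 -0.01 0 0 0 1" --pt "0 0 -0.01 0 0 0 1" --pt "0 0 -0.01 0 0 0 1" --pt "0 0 -0.01 0 0 0 1" --pt "0 0 -0.01 0 0 0 1" --pt "0 0 0 0 0 0 1" --pt "0 0 0 0 0 0 1" --pt "0 0 0 0 0 0 1"

```text
clock: 15.67
tcp_pos: [0.536, 0.001, 0.1288]
tcp_rot: [1.554, 2.731, -0.0]
wrist_force: [-2.7, -0.4, 1.7]
gripper_width: 0.0234
finger_force: 98.5
```

```bash
python3 t.py; python3 m.py
```

```text
15.67 [0.536  0.001  0.1288] yaw 30.72 F [-2.7  -0.44  1.69] M [-0.266  0.719  0.195] [-0.44  0.42  0.47  1.94 -0.25  0.84  0.7 ]
[0.195 0.172 0.213 0.206 0.194 0.193 0.178 0.227 0.178] 0.195
```

carry_out --pt "0 0 -0.01 0 0 0 1" --pt "0 0 -0.01 0 0 0 1" --pt "0 0 -0.01 0 0 0 1" --pt "0 0 -0.01 0 0 0 1" --pt "0 0 -0.01 0 0 0 1" --pt "0 0 -0.01 0 0 0 1" --pt "0 0 0 0 0 0 1" --pt "0 0 0 0 0 0 1"

```text
clock: 16.73
tcp_pos: [0.536, 0.001, 0.1288]
tcp_rot: [-1.635, -2.683, 0.0]
wrist_force: [-1.8, -0.4, 0.4]
gripper_width: 0.0231
finger_force: 98.5
```

```bash
python3 t.py; python3 m.py
```

```text
16.73 [0.536  0.001  0.1288] yaw 27.28 F [-1.84 -0.41  0.39] M [-0.19   0.705  0.175] [-0.45  0.42  0.49  1.94 -0.26  0.84  0.65]
[0.175 0.204 0.21  0.23  0.229 0.183 0.227 0.174 0.194] 0.203
```

carry_out --pt "0 0 -0.01 0 0 0 1" --pt "0 0 -0.01 0 0 0 1" --pt "0 0 -0.01 0 0 0 1" --pt "0 0 -0.01 0 0 0 1" --pt "0 0 0 0 0 0 1" --pt "0 0 0 0 0 0 1" --pt "0 0 0 0 0 0 1" --pt "0 0 0 0 0 0 1"

```text
clock: 17.8
tcp_pos: [0.536, 0.001, 0.1288]
tcp_rot: [-1.688, -2.649, 0.0]
wrist_force: [-2.1, -0.7, 1.9]
gripper_width: 0.0228
finger_force: 98.5
```

```bash
python3 t.py; python3 m.py
```

```text
17.8 [0.536  0.001  0.1288] yaw 24.99 F [-2.07 -0.66  1.87] M [-0.145  0.687  0.169] [-0.46  0.42  0.49  1.94 -0.26  0.84  0.61]
[0.169 0.197 0.224 0.261 0.204 0.22  0.279 0.251 0.224] 0.226
```

carry_out --pt "0 0 -0.01 0 0 0 1" --pt "0 0 -0.01 0 0 0 1" --pt "0 0 -0.01 0 0 0 1" --pt "0 0 -0.01 0 0 0 1" --pt "0 0 -0.01 0 0 0 1" --pt "0 0 0 0 0 0 1" --pt "0 0 0 0 0 0 1" --pt "0 0 0 0 0 0 1"

```text
clock: 18.87
tcp_pos: [0.536, 0.001, 0.1288]
tcp_rot: [-1.754, -2.606, 0.0]
wrist_force: [-2.5, -0.1, 1.5]
gripper_width: 0.0228
finger_force: 98.5
```

```bash
python3 t.py; python3 m.py;python3 m.py
```

```text
18.87 [0.536  0.001  0.1288] yaw 22.12 F [-2.52 -0.12  1.5 ] M [0.013 0.726 0.32 ] [-0.47  0.43  0.51  1.94 -0.27  0.84  0.57]
[0.32  0.222 0.283 0.224 0.225 0.234 0.195 0.202 0.255] 0.24
[0.255 0.214 0.268 0.298 0.242 0.244 0.236 0.289 0.299] 0.26
```

Mean torque is 0.25 N m, which is firm. I'll back the driver off a little to unload the blade, then lift.

carry_out --pt "0 0 0.03 0 0 0 1" --pt "0 0 0.03 0 0 0 1" --pt "0 0 0.03 0 0 0 1" --pt "0 0 0.02 0 0 0 1" --pt "0 0 0.02 0 0 0 1" --pt "0 0 0 0 0 0 1" --pt "0 0 0 0 0 0 1" --pt "0 0 0 0 0 0 1"

```text
clock: 20.33
tcp_pos: [0.536, 0.0009, 0.1287]
tcp_rot: [-1.582, -2.714, 0.0]
wrist_force: [-2.6, 0.5, 0.7]
gripper_width: 0.0232
finger_force: 98.5
```

```bash
python3 t.py; python3 m.py
```

```text
20.33 [0.536  0.0009 0.1287] yaw 29.52 F [-2.65  0.49  0.72] M [0.116 0.69  0.042] [-0.44  0.42  0.48  1.94 -0.25  0.84  0.68]
[ 0.042  0.059 -0.05   0.067  0.04   0.069  0.013  0.014  0.014] 0.03
```

carry_out --pt "0 0 0 0 0 4 1" --pt "0 0 0 0 0 8 1" --pt "0 0 0 0 0 15 1" --pt "0 0 0 0 0 20 1" --pt "0 0 0 0 0 20 1" --pt "0 0 0 0 0 15 1" --pt "0 0 0 0 0 8 1" --pt "0 0 0 0 0 0 1"

```text
clock: 21.4
tcp_pos: [0.5369, 0.001, 0.2208]
tcp_rot: [1.58, 2.713, 0.003]
wrist_force: [-0.5, 0.5, -1.5]
gripper_width: 0.023
finger_force: 98.4
```

carry_out --pt "0 0 -0.08 -1 -10 0 1" --pt "0 0 -0.08 -1 -15 0 1" --pt "0 0 -0.08 -1 -15 0 1" --pt "0 0 -0.08 -1 -15 0 1" --pt "0 0 -0.08 -1 -15 0 1" --pt "0 0 -0.08 -1 -15 0 1" --pt "0 0 -0.08 -1 -15 0 1" --pt "0 0 -0.08 -1 -15 0 1"

```text
clock: 22.07
tcp_pos: [0.5276, -0.1147, 0.218]
tcp_rot: [-2.359, -2.075, 0.001]
wrist_force: [-0.1, 0.3, -0.7]
gripper_width: 0.0227
finger_force: 98.6
```

carry_out --pt "0 0 -0.08 -2 -20 0 1" --pt "0 0 -0.08 -2 -20 0 1" --pt "0 0 -0.08 -2 -20 0 1" --pt "0 0 -0.08 -2 -20 0 1" --pt "0 0 -0.08 0 -13 0 1" --pt "0 0 -0.08 0 -5 0 1" --pt "0 0 -0.028 0 0 0 1" --pt "0 0 0 0 0 0 1"

```text
clock: 22.73
tcp_pos: [0.5197, -0.2119, 0.218]
tcp_rot: [-2.802, -1.42, 0.002]
wrist_force: [0.6, 0.8, -2.5]
gripper_width: 0.0227
finger_force: 98.6
```

```bash
python3 t.py; python3 - <<'E'
from h import *
tip=telemetry.get_obs()['tcp_pos']-[0,0,.0926]
im,d,p=snap('wrist','w5')
s=load('w5');v,u=np.mgrid[:384,:512].astype(float)
a,b=(u-s['cx'])/s['fx'],(v-s['cy'])/s['fy'];r=np.hypot(a,b);k=np.tan(np.minimum(r,1.4))/np.maximum(r,1e-9)
X=(np.stack([a*k*d,b*k*d,d],-1)-s['T'][:3,3])@s['T'][:3,:3]
rr=np.hypot(X[...,0]-tip[0],X[...,1]-tip[1])
for h in(.003,.01,.03,.05):
    B=X[(d>0)&(rr<.013)&(abs(X[...,2]-tip[2]-h)<.004)];print(h,len(B),(B.mean(0)-tip).round(4))
r=rect('w5',tip[0],tip[1],.09,.075,500);cv2.imwrite('pics/c5.png',r[:,:,::-1])
E
```

```text
22.73 [ 0.5197 -0.2119  0.218 ] yaw -36.24 F [ 0.64  0.82 -2.48] M [ 0.012 -0.019  0.002] [-0.3   0.41  0.81  1.81 -0.34  1.07  0.  ]
0.003 45 [0.0007 0.001  0.0038]
0.01 48 [0.0009 0.0004 0.0102]
0.03 31 [0.0014 0.002  0.0304]
0.05 13 [0.0017 0.0022 0.0481]
```

View pics/c5.png

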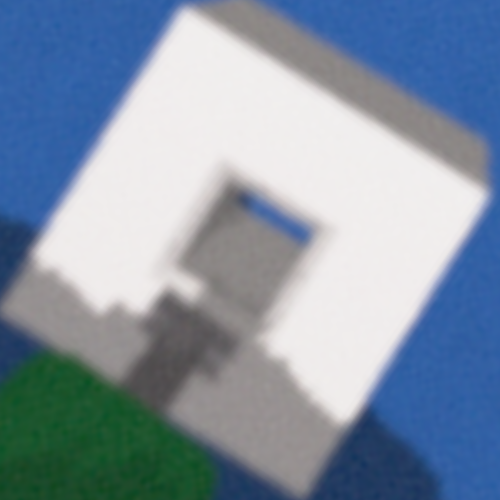

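The hole is centred at about (247,255), within 1 mm of being under the tip. Lowering the driver into the stand.

carry_out --pt "0 0 0 0 -0.6 -15 1" --pt "0 0 0 0 0 -15 1" --pt "0 0 0 0 0 -15 1" --pt "0 0 0 0 0 -15 1" --pt "0 0 0 0 0 -15 1" --pt "0 0 0 0 0 -15 1" --pt "0 0 0 0 0 -10 1" --pt "0 0 0 0 0 0 1"

```text
clock: 23.45
tcp_pos: [0.5192, -0.2117, 0.1169]
tcp_rot: [-2.798, -1.423, 0.003]
wrist_force: [-0.1, -0.2, -1.5]
gripper_width: 0.0226
finger_force: 98.6
```

carry_out --pt "0 0 0 0 0 -5 1" --pt "0 0 0 0 0 -5 1" --pt "0 0 0 0 0 -5 1" --pt "0 0 0 0 0 -2 1" --pt "0 0 0 0 0 -1 1" --pt "0 0 0 0 0 0 1" --pt "0 0 0 0 0 0 1" --pt "0 0 0 0 0 0 1"

```text
clock: 24.12
tcp_pos: [0.5201, -0.2127, 0.101]
tcp_rot: [2.802, 1.421, 0.0]
wrist_force: [0.5, -0.1, -1.4]
gripper_width: 0.0231
finger_force: 98.6
```

```bash
python3 t.py
```

```text
24.12 [ 0.5201 -0.2127  0.101 ] yaw -36.21 F [ 0.53 -0.12 -1.37] M [-0.007 -0.018  0.02 ] [-0.21  0.57  0.71  1.9  -0.48  0.85  0.11]
```

carry_out --pt "0 0 0 0 0 -1 1" --pt "0 0 0 0 0 -1 1" --pt "0 0 0 0 0 -1 1" --pt "0 0 0 0 0 -0.5 1" --pt "0 0 0 0 0 0 1" --pt "0 0 0 0 0 0 1" --pt "0 0 0 0 0 0 1" --pt "0 0 0 0 0 0 1"

```text
clock: 24.78
tcp_pos: [0.52, -0.2126, 0.0976]
tcp_rot: [-2.802, -1.421, -0.0]
wrist_force: [-2.7, 2.0, 8.3]
gripper_width: 0.0229
finger_force: 100.2
```

carry_out --pt "0 0 0 0 0 0 0.3" --pt "0 0 0 0 0 0 0.2" --pt "0 0 0 0 0 0 0" --pt "0 0 0 0 0 0 -0.3" --pt "0 0 0 0 0 0 -0.6" --pt "0 0 0 0 0 0 -1" --pt "0 0 0 0 0 0 -1" --pt "0 0 0 0 0 0 -1"

```text
clock: 25.45
tcp_pos: [0.52, -0.2126, 0.0972]
tcp_rot: [-2.802, -1.421, 0.0]
wrist_force: [-0.6, 0.0, -0.3]
gripper_width: 0.0854
finger_force: 0.0
```

carry_out --pt "0 0 0 0 0 0 -1" --pt "0 0 0 0 0 5 -1" --pt "0 0 0 0 0 15 -1" --pt "0 0 0 0 0 20 -1" --pt "0 0 0 0 0 25 -1" --pt "0 0 0 0 0 25 -1" --pt "0 0 0 0 0 15 -1" --pt "0 0 0 0 0 0 -1"

```text
clock: 26.12
tcp_pos: [0.5211, -0.2133, 0.2056]
tcp_rot: [2.8, 1.42, 0.005]
wrist_force: [-0.2, -0.5, 0.7]
gripper_width: 0.0855
finger_force: 0.0
```

carry_out --pt "0 0 0 -10 -10 10 -1" --pt "0 0 0 -15 -20 10 -1" --pt "0 0 0 -15 -25 0 -1" --pt "0 0 0 -15 -25 0 -1" --pt "0 0 0 -15 -25 0 -1" --pt "0 0 0 -10 -15 0 -1" --pt "0 0 0 0 0 0 -1" --pt "0 0 0 0 0 0 -1"

```text
clock: 26.78
tcp_pos: [0.4388, -0.3336, 0.2222]
tcp_rot: [-2.803, -1.417, 0.001]
wrist_force: [-0.4, 0.6, 1.1]
gripper_width: 0.0856
finger_force: 0.0
```

```bash
python3 t.py; python3 - <<'E'
from h import *
im,d,p=snap('top','t6');snap('scene','s6')
s=load('t6')
X=np.array([[pt(s,u,v) for u in range(320,375)] for v in range(180,232)])
for z in(.075,.145):
    m=(abs(X[...,2]-z)<.006); print(z,cv2.minAreaRect((X[m][:,:2]*1000).astype(np.float32)),m.sum())
a=cv2.resize(im[150:280,150:400],(500,260),interpolation=cv2.INTER_CUBIC);b=load('s6')['im'];b=cv2.resize(b[130:280,60:310],(500,300),interpolation=cv2.INTER_CUBIC)
cv2.imwrite('pics/f.png',np.vstack([a,b])[:,:,::-1])
E
```

```text
26.78 [ 0.4388 -0.3336  0.2222] yaw -36.35 F [-0.38  0.57  1.1 ] M [ 0.054 -0.016  0.029] [-0.08  0.4   0.85  1.83 -0.34  1.07  0.27]
0.075 ((517.5426025390625, -211.650634765625), (64.61160278320312, 64.6430435180664), 58.06486129760742) 531
0.145 ((518.8921508789062, -212.2052459716797), (23.97163200378418, 23.610118865966797), 53.105533599853516) 115
```

View pics/f.png

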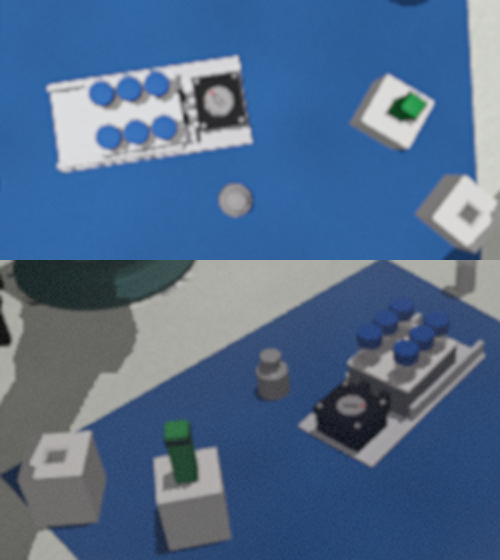

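The driver stands upright in its stand (top view, (408,106)). The cam's red dot has turned to about (211,92), and nothing else has moved. Handing in.

```bash
python3 -c "
from rig import order
print(order.sign_off())"
```

```text
the job is handed in; nothing more can be done
None
```

I turned the cam clockwise until it went firm, at about 0.25 N m (about 12 N of pull by the task's figures). I then put the screwdriver back upright in its stand and handed the job in at about 27 s; no verdict came back.

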